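# Swap the battery packs between charger and parking tray

### The arm

A 6-joint arm with a two-finger parallel gripper is mounted at the origin on the work surface. World frame = base frame: x ahead of the robot, y to its left, z up, the work surface at z = 0. Lengths are in m, angles in rad, forces in N, time in s.
With the tool pointing down it reaches from about 0.375 to 0.9 m from the base axis. Payload 3.1 kg.
Tool frame: the origin (TCP) lies on the centre line of the jaws, within the pads' length; the fingertips stand robot.nose_length ahead of it and the grasp point (between the pads) lies 6 mm ahead of it (robot.nose_length is the distance from the TCP to the fingertips, in m); z points along the fingers, y is the line along which they close (so a half turn about z gives the same grasp; the last joint's range is limited). The gripper opens to 87 mm and grips with 3 to 60 N. Pads are 19 mm wide; open, the fingers measure 117 mm over their backs; the gripper's body (75 mm by 190 mm) begins 51 mm behind the grasp point.
Start: joints at [0.956, 0.527, 1.433, -0, 1.181, -0.178], TCP at [0.264, 0.566, 0.248] pointing down, gripper open.
Joint ranges: [-3.08, 3.08], [-0.75, 2.2], [0.22, 2.44], [-1.43, 4.57], [0, 2.65], [-2.85, 2.85]. Speed limits (rad/s): [2.79, 2.79, 3.14, 3.14, 3.14, 3.14].

### API

Orientations are given as a unit quaternion [x, y, z, w].
In Python, from rig import robot gives the robot as it stands.
- The arm moves only by the shell command python3 -m crank 'ROWS' [FORCE]. ROWS is JSON, one flat list of numbers, 7 for each row, row after row: the shift along the tool's x, y, z in mm, then the turn, a rotation vector about the tool's x, y, z in degrees, then the closure in counts, from 0 (fully open) to 255 (shut). In form: [x, y, z, ax, ay, az, fingers, x, y, z, ax, ay, az, fingers, ...]. A call has exactly 5 rows; each row is the pose to reach, as a shift and turn from the pose commanded when the call began, along the tool's axes at that moment; what a row does not reach only later rows make up. A row lasts 1/12 s, in which the tool goes at most 41.7 mm and 7.16 degrees, less where a joint would pass 70% of its speed; a pose out of reach is approached as far as the arm can. A call with a gripper value outside its range is refused whole. The fingers move at their own pace and stop on an object; FORCE is the grip in N (left out, the last holds). Time passes only in rows, so rows that repeat a pose let the fingers close, or fill a call up. It gives the time, the measured TCP pose, the force, the opening and the grip force at its end, in the units of the state.
- robot.get_obs(): the state, without advancing time (a new reading comes with each control period).
- robot.camera(name): name is "scene" or "top" or "wrist"; returns a dict with "pixels" (420x560x3 uint8, red, green, blue), "intrinsics" (3x3 intrinsics, pixels), "extrinsics" (4x4, takes a point from camera to world coordinates); the wrist camera has in their place "mount" (4x4, takes a point from camera to tool coordinates, whose origin is the TCP and whose axes are the flange's). Camera axes: x right, y down, z forward; pixel columns grow to the right and rows downward; lengths in m; the calibration is good to about 2 mm. A picture is of the moment at which its call begins: read the wrist's pose just before it. There is no depth.
- robot.hand_in(): hands the job in; it is judged then, once.
The state is a dict: "time": time; "q": joint angles; "joint_velocities": joint speeds; "joint_torque": joint torques, N m; "position": TCP position; "tool_rot": TCP orientation; "ft_force": force on the tool from outside, world axes, zero at the start; "moment": the same for the moment, N m; "grip_width": finger opening in m; "grip_force": force on a finger pad.
Only numpy, scipy, OpenCV 4.12 (cv2) and the standard library are available. Lean on these libraries where they do the work, as an engineer would, in place of code of your own. Each camera call takes 0.05 s, during which the arm holds its last target. There are 200 camera calls.

### The job

Swap the two drill battery packs: the low one on the sloping charger is done and goes into the parking tray, and the tall one in the parking tray goes onto the charger, each sitting fully down in its pocket with its foot flat on the pocket floor. Set the packs down rather than dropping or throwing them, and leave the drill, the flask and the blue board where they are.

Things in the scene. Friction and masses are not known exactly. Their poses are not given: they have to be found in the camera images.
- low_pack_center (a point): centre (half-way up) of the low battery pack: upright black plastic block with a grey cap, 80 (own x) x 50 (own y) x 66 mm high (own z, to its cap); flat sides, gripped across own y; the top 10 mm is a narrower cap, 70 x 42 mm. Loose, about 0.36 kg. It starts in the charger's pocket, standing along the pocket's normal, so leaning 30 degrees.
- tall_pack_center (a point): centre (half-way up) of the tall battery pack: same plastics and same 80 x 50 mm foot, but 100 mm high; axes as for the low one; the top 10 mm is a narrower cap, 70 x 42 mm. Loose, about 0.62 kg. It starts upright in the parking tray.
- charger_seat (a point): centre of the charger's pocket floor, 56 mm above the bench. Black wedge, fixed, 150 x 116 mm, its deck sloping 30 deg down to its front, which looks more or less away from the robot. Own z: normal of the deck; x: up the slope; y: across. Pocket 88 (x) x 58 (y) mm inside, rims 6 mm thick, 8 mm high. A pack stands in it along own z, either way round, and may rest against the lower rim (4 mm off centre).
- tray_seat (a point): centre of the pocket floor of the parking tray, a level steel plate 122 x 96 mm fixed to the bench; the floor is 10 mm above the bench. Own z up; pocket 88 (own x) x 58 (own y) mm inside, rims 6 mm thick, 8 mm high. A pack stands upright in it, either way round. The bench between tray and charger is clear and level and can take a pack for a moment.
- drill: bystander: cordless drill standing on its battery foot, about 190 mm tall and 155 mm long, at the bench's left end; origin under the middle of its foot, z up
- flask: bystander: steel drinking flask, 70 mm across and 170 mm tall, at the bench's right end; origin at the middle of its base, z up
- offcut: bystander: blue plastic board lying flat, 130 x 260 x 24 mm, beyond the work; origin at the middle of its underside, z up
Not all that is in view belongs to the job. What is shaped like the part that bears low_pack_center but green or red is not meant.

How it is judged:
By the outcome, as a careful person would: the job done as asked, in the order asked, and still so for the second after the job is handed in, with the robot touching nothing.
It also fails if it takes over 72 s, if anything falls off the work surface, if the arm or the gripper's body presses on something with over 40 N, if the wrist force passes 120 N, or if a joint passes its speed limit or range.

## Working session

There is one attempt and no reset: what is moved stays moved. The work goes in short steps, Python scripts to look and compute and a shell command to move; the robot and the scene stay as the last step left them, time stands still between calls to the robot, and variables do not carry over. Pictures are saved under pics/ and viewed, at most 12 in all, crops included, and the job is handed in when it is done.

```bash
ls; mkdir -p pics
python3 - <<'E'
from rig import robot
import cv2,json
o=robot.get_obs();print(o);print(robot.nose_length)
for n in("scene","top"):
    c=robot.camera(n);cv2.imwrite(f"pics/{n}0.png",c["pixels"][:,:,::-1]);print(n,c["intrinsics"],c["extrinsics"])
c=robot.camera("wrist");cv2.imwrite("pics/wrist0.png",c["pixels"][:,:,::-1]);print(c["intrinsics"],c["mount"])
E
```

```text
pics
{'time': 0.0, 'q': array([ 9.55508038e-01,  5.28465067e-01,  1.43393340e+00,  1.11873691e-05,
        1.18139024e+00, -1.78506793e-01]), 'joint_velocities': array([-2.04392103e-04,  7.26340531e-04, -1.06438287e-03, -7.90544472e-04,
        7.58564483e-05,  2.21852417e-04]), 'joint_torque': array([-1.64837929e-03, -4.40035379e+01, -1.76593351e+01,  6.31833239e-02,
        5.81951207e-02, -1.43095363e-04]), 'position': array([0.26395793, 0.56575924, 0.24656237]), 'tool_rot': array([ 2.16660824e-01,  9.76246322e-01, -1.01067142e-03, -4.29222348e-04]), 'ft_force': array([-0.10722189,  0.25193661, -0.07601232]), 'moment': array([-0.00427795,  0.04308844, -0.05604104]), 'grip_force': 0.0, 'grip_width': 0.08704936723783185}
0.025
scene [[498.72335849   0.         277.54715791]
 [  0.         498.72335849 212.75961626]
 [  0.           0.           1.        ]] [[ 0.73459879  0.43585363 -0.51999637  1.22160929]
 [ 0.6784975  -0.46917744  0.5652554  -0.70811021]
 [ 0.00239805 -0.76805218 -0.64038278  0.86275094]
 [ 0.          0.          0.          1.        ]]
top [[426.11602079   0.         280.29986646]
 [  0.         426.11602079 212.62800305]
 [  0.           0.           1.        ]] [[ 0.02263055 -0.99600741  0.0863545   0.45777064]
 [-0.99968392 -0.02159848  0.01286727  0.00545234]
 [-0.01095077 -0.0866184  -0.99618138  1.27098678]
 [ 0.          0.          0.          1.        ]]
[[348.31047563   0.         275.20433172]
 [  0.         348.31047563 206.83858008]
 [  0.           0.           1.        ]] [[-1.30115731e-04 -9.59827016e-01 -2.80592379e-01  7.74729970e-02]
 [ 9.99999977e-01 -1.73235496e-04  1.28871574e-04 -3.93030282e-04]
 [-1.72302978e-04 -2.80592356e-01  9.59827016e-01 -1.36767916e-01]
 [ 0.00000000e+00  0.00000000e+00  0.00000000e+00  1.00000000e+00]]
```

View pics/scene0.png

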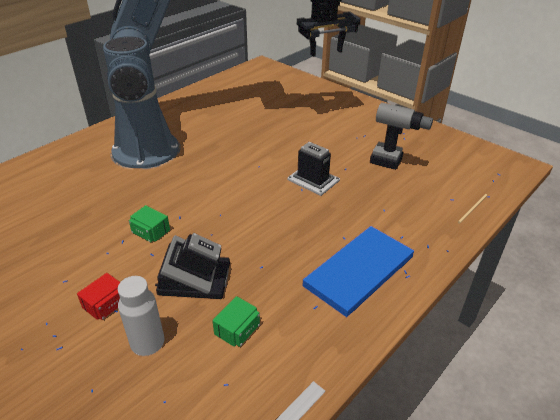

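View pics/top0.png

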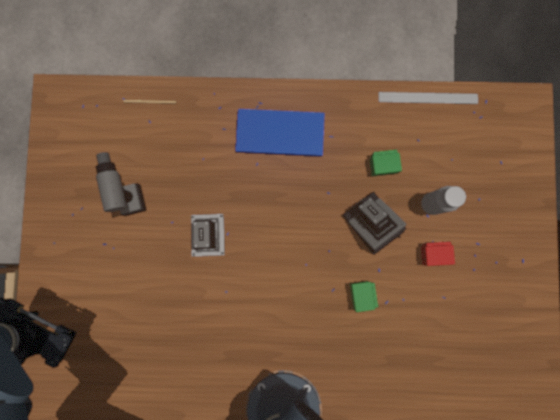

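The top view shows the tray with the tall pack near (208,235), the charger with the low pack near (376,220), the flask at (445,198), the drill at (118,195), the board at (280,133), and red and green decoys. Next I'll get rough positions from rays.

```bash
cat > h.py <<'E'
import numpy as np,cv2,json
from scipy.spatial.transform import Rotation as R
from rig import robot
def ray(uv,K,E):
    d=E[:3,:3]@np.linalg.solve(K,np.array([uv[0],uv[1],1.]));return E[:3,3],d
def plane(uv,K,E,z):
    o,d=ray(uv,K,E);return o+d*(z-o[2])/d[2]
def proj(P,K,E):
    p=(np.atleast_2d(P)-E[:3,3])@E[:3,:3];p=p@K.T;return p[:,:2]/p[:,2:]
def wrist(name):
    o=robot.get_obs();c=robot.camera("wrist");T=np.eye(4);T[:3,:3]=R.from_quat(o["tool_rot"]).as_matrix();T[:3,3]=o["position"]
    cv2.imwrite(name,c["pixels"][:,:,::-1]);E=T@c["mount"];np.savez(name[:-4],K=c["intrinsics"],E=E);return c["pixels"],c["intrinsics"],E
def down(yaw,tilt=0,az=0):
    """tool z down, tool y at world yaw (deg)"""
    y=np.array([np.cos(np.radians(yaw)),np.sin(np.radians(yaw)),0]);z=np.array([0,0,-1.]);return R.from_matrix(np.c_[np.cross(y,z),y,z])
def delta(p0,r0,p,r):
    """mm, rotvec deg, from commanded pose (p0,r0) to (p,r) in tool axes"""
    return np.round(np.r_[r0.inv().apply(np.array(p)-p0)*1000,np.degrees((r0.inv()*r).as_rotvec())],1)
E
python3 - <<'E'
from h import *
c=robot.camera("top");K,X=c["intrinsics"],c["extrinsics"]
for n,uv,z in[("tray",(208,235),.01),("chg",(376,222),.03),("flask",(453,197),.17),("drill",(130,198),.0),("green1",(365,297),.06),("green2",(386,162),.06),("red",(439,254),.06),("board",(280,133),.024)]: print(n,plane(uv,K,X,z))
s=robot.camera("scene")["pixels"]; t=c["pixels"]
A=cv2.resize(t[185:265,335:415],(400,400),interpolation=cv2.INTER_CUBIC);B=cv2.resize(t[205:265,178:238],(400,400),interpolation=cv2.INTER_CUBIC)
cv2.imwrite("pics/crop1.png",np.hstack([A,B])[:,:,::-1])
o=robot.get_obs();print(R.from_quat(o["tool_rot"]).as_matrix().round(3))
E
```

```text
tray [0.49592355 0.23439261 0.01      ]
chg [ 0.54401042 -0.25764689  0.03      ]
flask [ 0.60353469 -0.42669068  0.17      ]
drill [0.60237858 0.47592298 0.        ]
green1 [ 0.33093827 -0.22126309  0.06      ]
green2 [ 0.71538414 -0.27939961  0.06      ]
red [ 0.45546507 -0.42861203  0.06      ]
board [0.80446516 0.02785623 0.024     ]
[[-0.906  0.423 -0.001]
 [ 0.423  0.906 -0.001]
 [ 0.    -0.001 -1.   ]]
```

View pics/crop1.png

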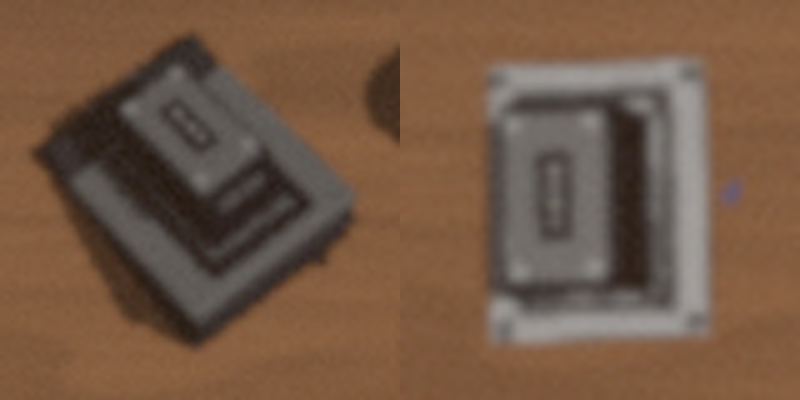

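Left crop: the charger's front (low) edge is at upper left, and the low pack leans that way, so its front azimuth is about +42°. Right crop: the tray is nearly aligned with the world axes, long side along x. I'll move the wrist camera over the tray.

```bash
cat >> h.py <<'E'
import os
def state():
    if os.path.exists("st.npz"): s=np.load("st.npz");return s["p"],R.from_quat(s["q"])
    return np.array([.264,.566,.248]),down(64.97)
def go(*targets,rnd=0.5,vmax=38,wmax=6.5):
    """print total deltas for each 5-row call and track the commanded pose; targets (p,r[,slow rows])"""
    p0,r0=state()
    for t in targets:
        p,r=np.array(t[0]),t[1]
        d=np.linalg.norm(p-p0)*1000;a=np.degrees((r0.inv()*r).magnitude())
        n=max(1,int(np.ceil(max(d/(5*vmax),a/(5*wmax),(t[2] if len(t)>2 else 0)))))
        pa,ra=p0,r0;rv=(ra.inv()*r).as_rotvec()
        for k in range(1,n+1):
            D=delta(p0,r0,pa+(p-pa)*k/n,ra*R.from_rotvec(rv*k/n));D=np.round(D/rnd)*rnd
            print("call",(D+0.).tolist(),flush=True)
            p0=p0+r0.apply(D[:3])/1000;r0=r0*R.from_rotvec(np.radians(D[3:]))
    np.savez("st.npz",p=p0,q=r0.as_quat())
E
python3 - <<'E'
from h import *
go(([.49,.228,.25],down(90)))
E
```

```text
call [-116.0, -70.0, -0.5, 0.0, 0.0, -8.5]
call [-104.0, -87.0, -1.0, 0.0, 0.0, -8.0]
call [-91.5, -100.0, -0.5, 0.0, 0.0, -8.5]
```

```bash
python3 -m crank '[-23,-14,0,0,0,-1.7,0, -46,-28,0,0,0,-3.4,0, -70,-42,0,0,0,-5.1,0, -93,-56,0,0,0,-6.8,0, -116,-70,-0.5,0,0,-8.5,0]' >/dev/null
python3 -m crank '[-21,-17,0,0,0,-1.6,0, -42,-35,0,0,0,-3.2,0, -62,-52,0,0,0,-4.8,0, -83,-70,0,0,0,-6.4,0, -104,-87,-1,0,0,-8,0]'>/dev/null
python3 -m crank '[-18,-20,0,0,0,-1.7,0, -37,-40,0,0,0,-3.4,0, -55,-60,0,0,0,-5.1,0, -73,-80,0,0,0,-6.8,0, -91.5,-100,-0.5,0,0,-8.5,0]'
python3 -m crank '[0,0,0,0,0,0,0, 0,0,0,0,0,0,0, 0,0,0,0,0,0,0, 0,0,0,0,0,0,0, 0,0,0,0,0,0,0]'
python3 - <<'E'
from h import *
wrist("pics/w1.png");print(state()[0],state()[1].as_quat())
E
```

```text
time: 1.5
position: [0.4909, 0.2272, 0.2495]
tool_rot: [-0.0, 1.0, -0.0, -0.0]
ft_force: [0.2, 0.4, -0.4]
grip_width: 0.0873
grip_force: 0.0
time: 1.92
position: [0.4896, 0.2293, 0.2495]
tool_rot: [-0.001, 1.0, 0.0, -0.0]
ft_force: [0.2, 0.5, 0.8]
grip_width: 0.0873
grip_force: 0.0
[0.49009343 0.22803525 0.25      ] [2.61799385e-04 9.99999966e-01 0.00000000e+00 0.00000000e+00]
```

View pics/w1.png

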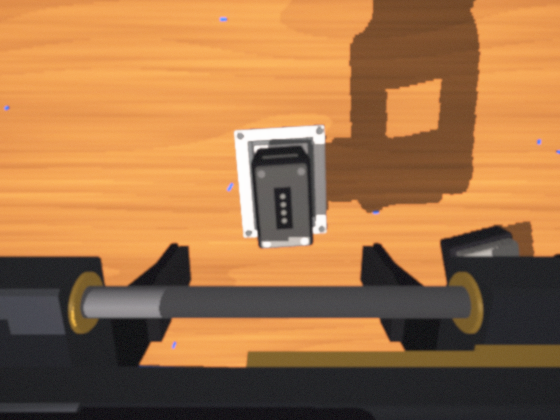

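The wrist view shows the tray's plate (white) with corners near (236,131), (325,126), (327,234) and (245,236), and the pack's cap centred near (283,200). I'll measure both.

```bash
cat > quad.py <<'E'
from h import *
def quad(mask):
    cs,_=cv2.findContours(mask,cv2.RETR_EXTERNAL,cv2.CHAIN_APPROX_NONE);c=cv2.convexHull(max(cs,key=cv2.contourArea))
    for e in np.linspace(.01,.12,60):
        q=cv2.approxPolyDP(c,e*cv2.arcLength(c,True),True)
        if len(q)==4:return q[:,0].astype(float)
def rep(n,q,K,E,z):
    P=np.array([plane(u,K,E,z)[:2] for u in q]);e=np.roll(P,-1,0)-P
    print(n,q.tolist(),"c",P.mean(0).round(4),"len",np.linalg.norm(e,axis=1).round(4),"ang",(np.degrees(np.arctan2(e[:,1],e[:,0]))%90).round(1));return P
E
python3 - <<'E'
from quad import *
im=cv2.imread("pics/w1.png");d=np.load("pics/w1.npz");K,E=d["K"],d["E"]
h=cv2.cvtColor(im,cv2.COLOR_BGR2HSV);roi=np.zeros(im.shape[:2],np.uint8);roi[115:252,225:340]=255
grey=((h[:,:,1]<60)).astype(np.uint8)*roi
w=((h[:,:,2]>120)&(h[:,:,1]<60)).astype(np.uint8)*roi
rep("tray",quad(w),K,E,.010)
print(im[150:245:6,268].tolist());print(im[205,240:330:5].tolist())
print("fingers/tcp proj",proj([.49,.228,.2],K,E))
E
python3 - <<'E'
from h import *
im=cv2.imread("pics/w1.png");cv2.imwrite("pics/w1c.png",cv2.resize(im[115:255,215:345],None,fx=4.2,fy=4.2,interpolation=cv2.INTER_NEAREST))
E
```

```text
tray [[322.0, 125.0], [325.0, 231.0], [244.0, 236.0], [234.0, 132.0]] c [0.4948 0.2359] len [0.119  0.0934 0.1179 0.0932] ang [3.9 3.8 3.8 4.5]
[[35, 31, 34], [68, 69, 71], [39, 36, 37], [91, 93, 96], [94, 98, 100], [93, 98, 99], [92, 93, 97], [91, 93, 97], [94, 95, 97], [95, 96, 99], [94, 95, 98], [93, 95, 97], [91, 94, 98], [87, 93, 96], [92, 93, 98], [124, 127, 133]]
[[162, 198, 243], [253, 253, 254], [250, 251, 253], [63, 59, 61], [92, 94, 96], [92, 96, 98], [95, 97, 99], [55, 55, 58], [80, 81, 85], [106, 110, 114], [44, 44, 43], [96, 98, 100], [94, 95, 99], [94, 98, 100], [40, 37, 36], [112, 112, 116], [141, 141, 147], [116, 123, 135]]
fingers/tcp proj [[273.23053916 246.08898969]]
```

View pics/w1c.png

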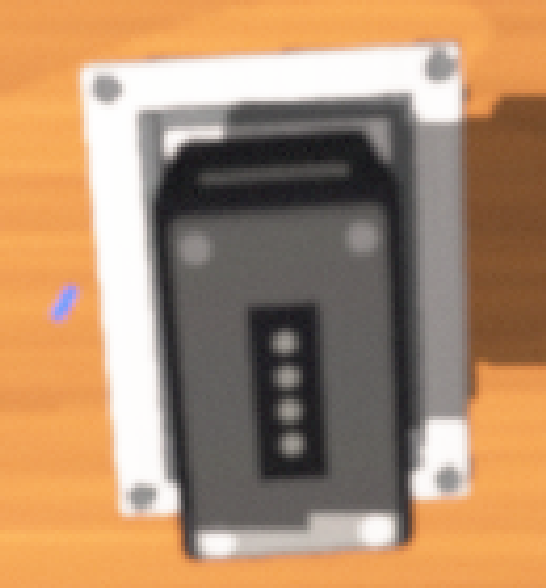

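The crop shows the cap quad with crop corners near (172,210), (388,206), (402,543) and (192,550).

Run:
```python
from quad import *
d=np.load("pics/w1.npz");K,E=d["K"],d["E"]
q=np.array([(172,210),(388,206),(404,543),(190,550)])/4.2+[215,115]-.5
P=rep("cap",q,K,E,.11)
# move: above grasp at pack centre, yaw 94, then look at charger instead
```

```text
cap [[255.45238095238096, 164.5], [306.8809523809524, 163.54761904761904], [310.6904761904762, 243.78571428571428], [259.73809523809524, 245.45238095238093]] c [0.4917 0.2358] len [0.041  0.069  0.0435 0.0696] ang [1.1 4.2 2.1 2.2]
```

Cap 42 x 69.5 mm matches the specification. Its centre is (0.4917, 0.2358), yaw about 3.5°. The tray centre is (0.495, 0.236), yaw 4°. Now I'll pick up the tall pack and set it on the bench.

Run:
```python
from h import *
go(([.492,.2358,.25],down(93.5)),([.492,.2358,.074],down(93.5)))
```

```text
call [-2.0, 8.0, 0.0, 0.0, 0.0, -3.5]
call [0.0, 0.0, 176.0, 0.0, 0.0, 0.0]
```

```bash
python3 -m crank '[-1,4,0,0,0,-2,0, -2,8,0,0,0,-3.5,0, -2,8,0,0,0,-3.5,0, -2,8,0,0,0,-3.5,0, -2,8,0,0,0,-3.5,0]' 40 |grep pos
python3 -m crank '[0,0,40,0,0,0,0, 0,0,80,0,0,0,0, 0,0,120,0,0,0,0, 0,0,155,0,0,0,0, 0,0,176,0,0,0,0]' | egrep 'pos|ft'
python3 -m crank '[0,0,0,0,0,0,0, 0,0,0,0,0,0,255, 0,0,0,0,0,0,255, 0,0,0,0,0,0,255, 0,0,0,0,0,0,255]' 40
python3 -m crank '[0,0,0,0,0,0,255, 0,0,0,0,0,0,255, 0,0,0,0,0,0,255, 0,0,0,0,0,0,255, 0,0,0,0,0,0,255]' 40
```

```text
position: [0.4923, 0.2366, 0.2495]
position: [0.4906, 0.2357, 0.0702]
ft_force: [-0.4, -0.4, 0.9]
time: 3.22
position: [0.4938, 0.2367, 0.0755]
tool_rot: [-0.03, 1.0, 0.0, 0.002]
ft_force: [0.5, 0.1, 0.2]
grip_width: 0.0682
grip_force: 0.0
time: 3.63
position: [0.4928, 0.2362, 0.0744]
tool_rot: [-0.031, 1.0, -0.0, 0.001]
ft_force: [-0.2, -2.7, 7.1]
grip_width: 0.0498
grip_force: 40.0
```

Run:
```python
from h import *
go(([.492,.2358,.150],down(93.5)),([.49,.03,.150],down(93.5)),([.49,.03,.067],down(93.5)))
```

```text
call [0.0, 0.0, -76.0, 0.0, 0.0, 0.0]
call [7.5, -103.0, 0.0, 0.0, 0.0, 0.0]
call [7.0, -102.5, 0.0, 0.0, 0.0, 0.0]
call [0.0, 0.0, 83.0, 0.0, 0.0, 0.0]
```

```bash
python3 -m crank '[0,0,-8,0,0,0,255, 0,0,-24,0,0,0,255, 0,0,-44,0,0,0,255, 0,0,-64,0,0,0,255, 0,0,-76,0,0,0,255]' | egrep 'pos|ft|wid'
python3 -m crank '[1,-12,0,0,0,0,255, 2,-32,0,0,0,0,255, 4,-57,0,0,0,0,255, 6,-80,0,0,0,0,255, 7.5,-103,0,0,0,0,255]' |grep pos
python3 -m crank '[2,-25,0,0,0,0,255, 4,-50,0,0,0,0,255, 5,-75,0,0,0,0,255, 6.5,-93,0,0,0,0,255, 7,-102.5,0,0,0,0,255]' |grep pos
python3 -m crank '[0,0,15,0,0,0,255, 0,0,40,0,0,0,255, 0,0,62,0,0,0,255, 0,0,76,0,0,0,255, 0,0,83,0,0,0,255]' | egrep 'pos|ft'
python3 -m crank '[0,0,0,0,0,0,255, 0,0,0,0,0,0,255, 0,0,1,0,0,0,255, 0,0,2,0,0,0,255, 0,0,2,0,0,0,255]' | egrep 'pos|ft|wid'
```

```text
position: [0.4922, 0.2365, 0.1507]
ft_force: [0.8, 1.2, -4.8]
grip_width: 0.05
position: [0.4893, 0.1315, 0.1483]
position: [0.4892, 0.0279, 0.1485]
position: [0.4882, 0.0306, 0.0643]
ft_force: [-15.0, 2.9, 35.0]
position: [0.4907, 0.0304, 0.0649]
ft_force: [-0.5, 0.2, -6.2]
grip_width: 0.0496
```

```bash
python3 -m crank '[0,0,0.5,0,0,0,255, 0,0,1,0,0,0,255, 0,0,1.5,0,0,0,255, 0,0,1.5,0,0,0,255, 0,0,1.5,0,0,0,255]' | egrep 'pos|ft|wid'
```

```text
position: [0.4908, 0.0303, 0.0642]
ft_force: [-0.8, -0.5, 5.4]
grip_width: 0.0498
```

```bash
cat >> h.py <<'E'
def bump(D):
    p,r=state();np.savez("st.npz",p=p+r.apply(np.array(D[:3]))/1000,q=(r*R.from_rotvec(np.radians(D[3:]))).as_quat())
def tilted(az,t=30,sgn=-1):
    a=np.radians(az);s,c=np.sin(np.radians(t)),np.cos(np.radians(t));n=np.array([s*np.cos(a),s*np.sin(a),c])
    y=sgn*np.array([-np.sin(a),np.cos(a),0]);z=-n;return R.from_matrix(np.c_[np.cross(y,z),y,z]),n
E
python3 - <<'E'
from h import *
bump([0,0,3.5,0,0,0])
r,n=tilted(42)
go(([.4905,.03,.25],down(93.5)),([.614,-.188,.24],r),rnd=1)
E
```

```text
call [0.0, 0.0, -186.0, 0.0, 0.0, 0.0]
call [-22.0, -45.0, 2.0, 7.0, -3.0, 28.0]
call [-40.0, -29.0, 8.0, 8.0, -2.0, 27.0]
call [-49.0, -6.0, 12.0, 7.0, -3.0, 27.0]
call [-44.0, 18.0, 14.0, 8.0, -2.0, 28.0]
call [-30.0, 39.0, 12.0, 7.0, -3.0, 28.0]
```

```bash
python3 -m crank '[0,0,0,0,0,0,0, 0,0,0,0,0,0,0, 0,0,0,0,0,0,0, 0,0,0,0,0,0,0, 0,0,0,0,0,0,0]' | egrep 'pos|ft|wid'
python3 -m crank '[0,0,-30,0,0,0,0, 0,0,-70,0,0,0,0, 0,0,-110,0,0,0,0, 0,0,-150,0,0,0,0, 0,0,-186,0,0,0,0]' | egrep 'pos'
python3 -m crank '[-4,-9,0,1,-1,6,0, -9,-18,1,3,-1,11,0, -13,-27,1,4,-2,17,0, -18,-36,2,6,-2,22,0, -22,-45,2,7,-3,28,0]' | egrep 'pos'
python3 -m crank '[-8,-6,2,2,0,5,0, -16,-12,3,3,-1,11,0, -24,-17,5,5,-1,16,0, -32,-23,6,6,-2,22,0, -40,-29,8,8,-2,27,0]' | egrep 'pos'
python3 -m crank '[-10,-1,2,1,-1,5,0, -20,-2,5,3,-1,11,0, -29,-4,7,4,-2,16,0, -39,-5,10,6,-2,22,0, -49,-6,12,7,-3,27,0]' | egrep 'pos'
python3 -m crank '[-9,4,3,2,0,6,0, -18,7,6,3,-1,11,0, -26,11,8,5,-1,17,0, -35,14,11,6,-2,22,0, -44,18,14,8,-2,28,0]' | egrep 'pos'
python3 -m crank '[-6,8,2,1,-1,6,0, -12,16,5,3,-1,11,0, -18,23,7,4,-2,17,0, -24,31,10,6,-2,22,0, -30,39,12,7,-3,28,0]' | egrep 'pos'
python3 -m crank '[0,0,0,0,0,0,0, 0,0,0,0,0,0,0, 0,0,0,0,0,0,0, 0,0,0,0,0,0,0, 0,0,0,0,0,0,0]'
python3 - <<'E'
from h import *
wrist("pics/w2.png");print(state()[0],state()[1].as_quat(),robot.get_obs()["q"])
E
```

```text
position: [0.4906, 0.0303, 0.0631]
ft_force: [0.3, -0.2, 0.8]
grip_width: 0.075
position: [0.4903, 0.0304, 0.2513]
position: [0.5155, -0.0134, 0.247]
position: [0.539, -0.0571, 0.2452]
position: [0.5652, -0.1013, 0.2433]
position: [0.589, -0.1434, 0.2411]
position: [0.6148, -0.1883, 0.2383]
time: 9.47
position: [0.6143, -0.1869, 0.2392]
tool_rot: [0.903, 0.342, -0.244, 0.093]
ft_force: [0.2, 0.4, -0.5]
grip_width: 0.0871
grip_force: 0.0
[ 0.61433617 -0.18801207  0.23938748] [ 0.90298259  0.3409692  -0.2444103   0.09287655] [-0.28199842  0.71511131  1.1912685  -0.44085307  1.54106246  0.64743311]
```

View pics/w2.png

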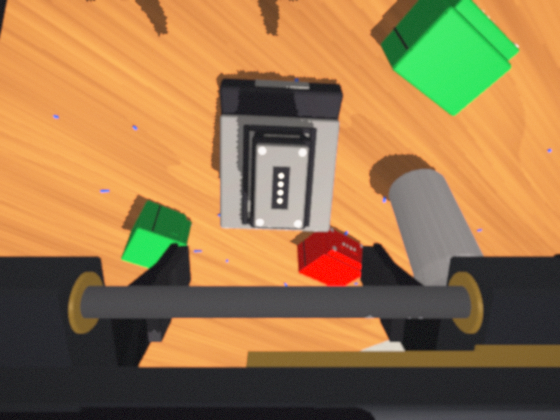

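The wrist view shows the charger deck at about (220..340, 117..230), the low pack's cap at about (254..313, 140..225), the flask at right (430,230), and the red decoy at (330,258). I'll zoom in for corners.

Run:
```python
from h import *
im=cv2.imread("pics/w2.png");cv2.imwrite("pics/w2c.png",cv2.resize(im[70:240,210:350],None,fx=3.5,fy=3.5,interpolation=cv2.INTER_NEAREST))
```

```text
(no output)
```

View pics/w2c.png

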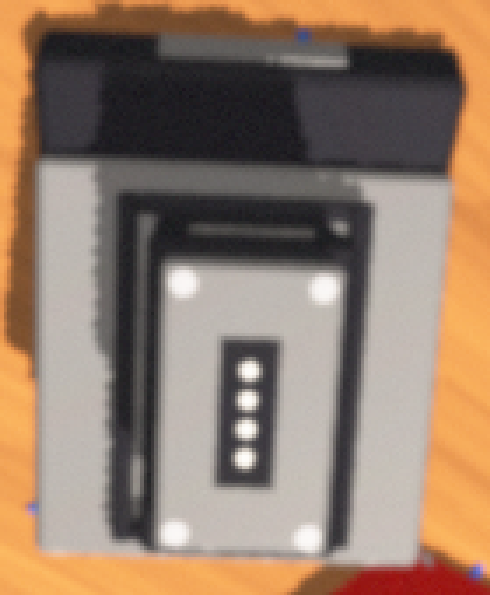

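Crop corners: cap (160,262), (347,264), (328,553), (150,548). Deck (40,158), (449,178), (421,566), (40,550). Rim top (118,192), (372,205), (348,548), (112,538).

Run:
```python
from h import *
d=np.load("pics/w2.npz");K,E=d["K"],d["E"]
f=lambda a:np.array(a)/3.5+[210,70]-.5
Q={"cap":(f([(160,262),(347,264),(328,553),(150,548)]),.066),"deck":(f([(40,158),(449,178),(421,566),(40,550)]),0.),"rim":(f([(118,192),(372,205),(348,548),(112,538)]),.008)}
def cast(q,S,n,h):
    out=[]
    for u in q:
        o,v=ray(u,K,E);out.append(o+v*(n@(S+h*n-o))/(n@v))
    return np.array(out)
for az in(38,40,42,44):
    r,n=tilted(az);M=r.as_matrix();S=np.array([.54,-.26,.056])
    for _ in range(20):   # seat xy from rim centre, at z .056
        P=cast(Q["rim"][0],S,n,.008);c=P.mean(0)-.008*n;S=c+0;S[2]=.056;
        if abs(c[2]-.056)<1e-5:break
        # slide plane: centre ray meets z=.056+.008nz
        u=proj(P.mean(0),K,E)[0];S=plane(u,K,E,.056+.008*n[2])-.008*n
    print("az",az,"seat",S.round(4))
    for k,(q,h) in Q.items():
        P=(cast(q,S,n,h)-S)@M;e=np.roll(P,-1,0)-P
        print(k,"c",(P.mean(0)*1000).round(1),"len",(np.linalg.norm(e,axis=1)*1000).round(1),"ang",(np.degrees(np.arctan2(e[:,1],e[:,0]))%90).round(1))
```

```text
az 38 seat [ 0.5427 -0.2525  0.056 ]
cap c [  4.1  -0.3 -66. ] len [42.2 69.5 43.1 68.3] ang [87.8 89.2 89.3 89.9]
deck c [ 0.   0.5 -0. ] len [111.9 113.8 114.4 112.9] ang [89.8 88.3  0.2 89.5]
rim c [-0. -0. -8.] len [68.4 98.3 69.  98. ] ang [89.9 89.2  0.2 89.5]
az 40 seat [ 0.5428 -0.2526  0.056 ]
cap c [  4.1   0.8 -66. ] len [42.2 69.4 43.  68.4] ang [89.4  0.9  0.7  1.7]
deck c [0.  0.3 0. ] len [111.9 113.5 114.3 113.3] ang [1.5 0.  1.5 1.3]
rim c [-0.  0. -8.] len [68.3 98.1 68.9 98.2] ang [1.6 0.9 1.5 1.2]
az 42 seat [ 0.5428 -0.2526  0.056 ]
cap c [  4.1   2.  -66. ] len [42.2 69.3 43.  68.5] ang [1.  2.7 2.1 3.4]
deck c [0.  0.1 0. ] len [111.8 113.1 114.3 113.6] ang [3.2 1.8 2.9 3. ]
rim c [-0. -0. -8.] len [68.3 97.9 68.9 98.4] ang [3.3 2.6 2.9 3. ]
az 44 seat [ 0.5429 -0.2527  0.056 ]
cap c [  4.    3.2 -66. ] len [42.1 69.2 43.  68.6] ang [2.6 4.4 3.4 5.1]
deck c [ 0.  -0.2  0. ] len [111.8 112.8 114.3 113.9] ang [4.8 3.5 4.3 4.7]
rim c [-0. -0. -8.] len [68.3 97.8 68.9 98.6] ang [5.  4.4 4.3 4.7]
```

Sizes agree (cap 42x69, rim 69x98). Front azimuth is 38.5°, the seat is (0.5427, -0.2525, 0.056), and the pack sits 4 mm down-slope against the rim, as described.

Run:
```python
from h import *
r,n=tilted(38.5);S=np.array([.5427,-.2525,.056]);x=r.as_matrix()[:,0]
go((S+.0041*x+.2*n,r),(S+.0041*x+.044*n,r))
```

```text
call [12.5, 6.0, 7.0, 1.5, 0.5, 2.5]
call [-1.0, 0.0, 156.0, 0.0, 0.0, 0.0]
```

```bash
python3 -m crank '[6,3,3,1,0,1,0, 12.5,6,7,1.5,0.5,2.5,0, 12.5,6,7,1.5,0.5,2.5,0, 12.5,6,7,1.5,0.5,2.5,0, 12.5,6,7,1.5,0.5,2.5,0]' | egrep 'pos'
python3 -m crank '[0,0,35,0,0,0,0, 0,0,72,0,0,0,0, 0,0,108,0,0,0,0, -1,0,138,0,0,0,0, -1,0,156,0,0,0,0]' | egrep 'pos|ft'
python3 -m crank '[0,0,0,0,0,0,0, 0,0,0,0,0,0,255, 0,0,0,0,0,0,255, 0,0,0,0,0,0,255, 0,0,0,0,0,0,255]' 30 |egrep 'pos|ft|wid'
python3 -m crank '[0,0,0,0,0,0,255, 0,0,0,0,0,0,255, 0,0,0,0,0,0,255, 0,0,0,0,0,0,255, 0,0,0,0,0,0,255]' 40
python3 -c "
from h import *
r,n=tilted(38.5);S=np.array([.5427,-.2525,.056]);x=r.as_matrix()[:,0];print(S+.0041*x+.044*n, state()[0])
go((state()[0]+.1*n+.002*(-x),r),([.50,-.06,.22],down(-86)),([.4935,.1,.22],down(-86)),([.4935,.2355,.11],down(-86)))"
```

```text
position: [0.6241, -0.1875, 0.2261]
position: [0.5598, -0.2364, 0.0891]
ft_force: [-0.4, -0.0, -0.6]
position: [0.5645, -0.2361, 0.0934]
ft_force: [0.7, 0.1, 0.5]
grip_width: 0.0677
time: 11.18
position: [0.5634, -0.2363, 0.0924]
tool_rot: [0.912, 0.318, -0.242, 0.085]
ft_force: [2.2, 0.7, 3.9]
grip_width: 0.0497
grip_force: 40.0
[ 0.56269619 -0.23659431  0.09205512] [ 0.56238261 -0.23654423  0.09218319]
call [-1.5, 0.0, -100.0, 0.0, 0.0, 0.0]
call [-4.5, -88.5, -20.5, 4.5, 14.5, 17.0]
call [-26.0, -85.5, -18.0, 4.5, 14.5, 16.5]
call [5.5, -160.0, 0.5, 0.0, 0.0, 0.0]
call [9.5, -135.0, 110.0, 0.0, 0.0, 0.0]
```

```bash
python3 -m crank '[0,0,-6,0,0,0,255, 0,0,-20,0,0,0,255, 0,0,-45,0,0,0,255, -1,0,-75,0,0,0,255, -1.5,0,-100,0,0,0,255]' | egrep 'pos|ft|wid'
python3 -m crank '[-1,-18,-4,1,3,3.4,255, -2,-35,-8,2,6,7,255, -3,-53,-12,2.7,8.7,10,255, -4,-71,-16,3.6,11.6,13.6,255, -4.5,-88.5,-20.5,4.5,14.5,17,255]' | egrep 'pos|wid'
python3 -m crank '[-5,-17,-4,1,3,3.3,255, -10,-34,-7,2,6,6.6,255, -16,-51,-11,2.7,8.7,10,255, -21,-68,-14,3.6,11.6,13.2,255, -26,-85.5,-18,4.5,14.5,16.5,255]' | egrep 'pos|wid|rot'
python3 -m crank '[1,-32,0,0,0,0,255, 2,-64,0,0,0,0,255, 3,-96,0,0,0,0,255, 4,-128,0,0,0,0,255, 5.5,-160,0.5,0,0,0,255]' | egrep 'pos|wid'
python3 -m crank '[2,-30,24,0,0,0,255, 4,-60,49,0,0,0,255, 6,-90,73,0,0,0,255, 8,-115,94,0,0,0,255, 9.5,-135,110,0,0,0,255]' | egrep 'pos|wid'
python3 -m crank '[0,0,0,0,0,0,255, 0,0,0,0,0,0,255, 0,0,0,0,0,0,255, 0,0,0,0,0,0,255, 0,0,0,0,0,0,255]' | egrep 'pos|wid|rot|ft'
python3 -c "
from h import *
c=robot.camera('scene');cv2.imwrite('pics/s3.png',cv2.resize(c['pixels'][110:220,240:380,::-1],None,fx=4,fy=4))
print(state()[0],state()[1].as_matrix().round(3))"
```

```text
position: [0.6007, -0.2051, 0.1792]
ft_force: [0.9, -0.2, -4.4]
grip_width: 0.0494
position: [0.5493, -0.1316, 0.1985]
grip_width: 0.0496
position: [0.4988, -0.0587, 0.2193]
tool_rot: [0.999, 0.035, 0.001, -0.001]
grip_width: 0.0496
position: [0.4925, 0.1017, 0.2189]
grip_width: 0.0494
position: [0.4918, 0.2374, 0.1071]
grip_width: 0.0499
position: [0.4945, 0.2349, 0.1104]
tool_rot: [0.999, 0.036, 0.002, -0.0]
ft_force: [-0.1, -0.9, -4.3]
grip_width: 0.0497
[0.49352111 0.23542651 0.10999036] [[ 0.997  0.073  0.002]
 [ 0.073 -0.997  0.001]
 [ 0.002 -0.001 -1.   ]]
```

View pics/s3.png

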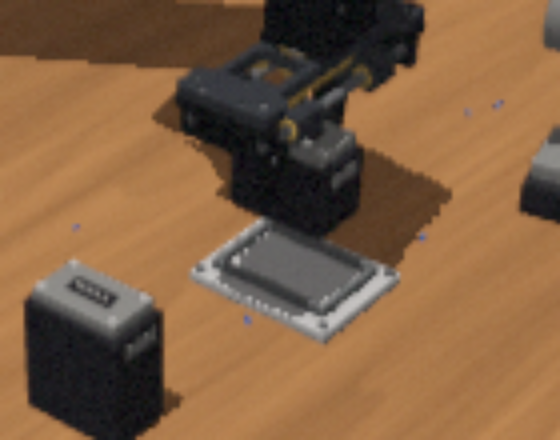

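The low pack hangs level over the empty tray, and the tall pack stands upright on the bench. Lowering.

```bash
python3 -m crank '[1,0,10,0,0,0,255, 1,0,24,0,0,0,255, 1,0,36,0,0,0,255, 1,0,44,0,0,0,255, 1,0,49,0,0,0,255]' | egrep 'pos|ft'
python3 -m crank '[0,0,1,0,0,0,255, 0,0,2,0,0,0,255, 0,0,3,0,0,0,255, 0,0,4,0,0,0,255, 0,0,5,0,0,0,255]' | egrep 'pos|ft'
python3 -m crank '[0,0,0.5,0,0,0,255, 0,0,1,0,0,0,255, 0,0,1.5,0,0,0,255, 0,0,2,0,0,0,255, 0,0,2,0,0,0,255]' | egrep 'pos|ft|wid'
```

```text
position: [0.4946, 0.2353, 0.0594]
ft_force: [-0.2, -0.6, -3.9]
position: [0.4954, 0.236, 0.056]
ft_force: [0.5, 0.6, -4.5]
position: [0.4951, 0.236, 0.0548]
ft_force: [-1.9, -0.2, 5.5]
grip_width: 0.0495
```

```bash
python3 -c "
from h import *
bump([1,0,56,0,0,0]);r=down(-86.5);p=state()[0]
go((p+[0,0,.13],state()[1]),([.4905,.0303,.184],r),([.4905,.0303,.0635],r))"
python3 -m crank '[0,0,0,0,0,0,0, 0,0,0,0,0,0,0, 0,0,0,0,0,0,0, 0,0,0,0,0,0,0, 0,0,0,0,0,0,0]' | egrep 'pos|ft|wid'
```

```text
call [0.0, 0.0, -130.0, 0.0, 0.0, 0.0]
call [-9.5, 102.0, 0.0, 0.0, 0.0, 0.5]
call [-8.5, 102.5, 0.0, 0.0, 0.0, 0.0]
call [0.0, 0.0, 120.5, 0.0, 0.0, 0.0]
position: [0.4952, 0.2359, 0.0535]
ft_force: [0.8, 0.7, -0.4]
grip_width: 0.0753
```

```bash
python3 -m crank '[0,0,-10,0,0,0,0, 0,0,-40,0,0,0,0, 0,0,-75,0,0,0,0, 0,0,-105,0,0,0,0, 0,0,-130,0,0,0,0]' | egrep 'pos|ft'
python3 -m crank '[-2,20,0,0,0,0,0, -4,40,0,0,0,0.5,0, -6,61,0,0,0,0.5,0, -8,82,0,0,0,0.5,0, -9.5,102,0,0,0,0.5,0]' | egrep 'pos'
python3 -m crank '[-2,25,0,0,0,0,0, -4,50,0,0,0,0,0, -6,75,0,0,0,0,0, -8,93,0,0,0,0,0, -8.5,102.5,0,0,0,0,0]' | egrep 'pos'
python3 -c "
from quad import *
p,K,E=wrist('pics/w4.png');o=robot.get_obs();print(o['position'])
cv2.imwrite('pics/w4s.png',cv2.imread('pics/w4.png'))"
```

```text
position: [0.4952, 0.2359, 0.1863]
ft_force: [0.7, 0.3, -0.1]
position: [0.4925, 0.1324, 0.1843]
position: [0.4908, 0.0286, 0.184]
[0.49119806 0.02798938 0.18394454]
```

View pics/w4.png

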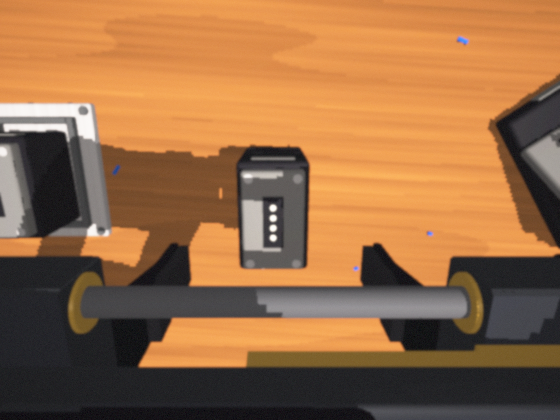

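The wrist view shows the tall pack upright and centred between the fingers, with its cap at about (241..306, 170..267). The low pack is in the tray at left. I'll check the offset and plan the path.

```bash
python3 -c "
from quad import *
d=np.load('pics/w4.npz')
rep('cap',np.array([(241,170),(305,170),(306,268),(241,268)]),d['K'],d['E'],.1)
r,n=tilted(38.5);S=np.array([.5427,-.2525,.056]);x=r.as_matrix()[:,0]
go((state()[0]+[0,0,-0.+.12],down(-86.5)),(S+.0015*x+.174*n,r),(S+.0015*x+.08*n,r),(S+.0015*x+.066*n,r))"
python3 -m crank '[0,0,30,0,0,0,0, 0,0,60,0,0,0,0, 0,0,90,0,0,0,0, 0,0,110,0,0,0,0, 0,0,120.5,0,0,0,0]' | egrep 'pos|ft'
python3 -m crank '[0,0,0,0,0,0,0, 0,0,0,0,0,0,255, 0,0,0,0,0,0,255, 0,0,0,0,0,0,255, 0,0,0,0,0,0,255]' 50 |egrep 'pos|ft|wid'
python3 -m crank '[0,0,0,0,0,0,255, 0,0,0,0,0,0,255, 0,0,0,0,0,0,255, 0,0,0,0,0,0,255, 0,0,0,0,0,0,255]' 50
```

```text
cap [[241, 170], [305, 170], [306, 268], [241, 268]] c [0.493  0.0299] len [0.041  0.069  0.0452 0.069 ] ang [3.6 5.5 3.6 2. ]
call [0.0, 0.0, -120.0, 0.0, 0.0, 0.0]
call [53.0, 117.5, -11.5, -4.5, -14.5, -17.0]
call [14.0, 128.5, -10.0, -4.5, -14.5, -17.0]
call [-0.5, 0.0, 94.0, 0.0, 0.0, 0.0]
call [0.0, 0.0, 14.0, 0.0, 0.0, 0.0]
position: [0.4898, 0.0316, 0.0608]
ft_force: [0.0, 0.5, 0.4]
position: [0.4919, 0.0306, 0.0641]
ft_force: [0.9, -0.5, 0.3]
grip_width: 0.0675
time: 17.95
position: [0.4913, 0.0305, 0.0633]
tool_rot: [0.999, 0.032, 0.001, -0.0]
ft_force: [0.1, -0.5, 5.8]
grip_width: 0.0495
grip_force: 50.0
```

```bash
python3 -m crank '[0,0,-8,0,0,0,255, 0,0,-30,0,0,0,255, 0,0,-60,0,0,0,255, 0,0,-92,0,0,0,255, 0,0,-120,0,0,0,255]' | egrep 'pos|wid'
python3 -m crank '[8,18,-2,-1,-2,-2.5,255, 20,44,-4,-2,-5.5,-6.5,255, 31,69,-7,-2.7,-8.5,-10,255, 42,94,-9,-3.6,-11.6,-13.6,255, 53,117.5,-11.5,-4.5,-14.5,-17,255]' | egrep 'pos|wid'
python3 -m crank '[3,26,-2,-1,-3,-3.4,255, 6,52,-4,-2,-6,-7,255, 9,78,-6,-2.7,-8.7,-10.2,255, 12,105,-8,-3.6,-11.6,-13.6,255, 14,128.5,-10,-4.5,-14.5,-17,255]' | egrep 'pos|wid'
python3 -m crank '[-0.5,0,5,0,0,0,255, -1.5,0,15,0,0,0,255, -1.5,0,35,0,0,0,255, -1.5,0,50,0,0,0,255, -1.5,0,60,0,0,0,255]' | egrep 'pos|wid|ft|rot'
python3 -m crank '[0,0,0,0,0,0,255, 0,0,0,0,0,0,255, 0,0,0,0,0,0,255, 0,0,0,0,0,0,255, 0,0,0,0,0,0,255]' | egrep 'pos|wid|rot|ft'
python3 -c "
from h import *
bump([-1,0,-48,0,0,0]);o=robot.get_obs();c=robot.camera('scene')
im=c['pixels'];cv2.imwrite('pics/s5.png',cv2.resize(im[185:325,120:290,::-1],None,fx=4,fy=4))
r,n=tilted(38.5);S=np.array([.5427,-.2525,.056]);M=r.as_matrix()
print('cmd',((state()[0]-S)@M*1000).round(1),'meas',((o['position']-S)@M*1000).round(1),np.degrees((r.inv()*R.from_quat(o['tool_rot'])).as_rotvec()).round(2),np.degrees((r.inv()*state()[1]).as_rotvec()).round(2))"
```

```text
position: [0.4896, 0.0308, 0.1837]
grip_width: 0.0498
position: [0.5512, -0.0844, 0.1939]
grip_width: 0.0496
position: [0.6127, -0.1981, 0.204]
grip_width: 0.0498
position: [0.5849, -0.2152, 0.1513]
tool_rot: [0.912, 0.319, -0.245, 0.082]
ft_force: [-0.8, 0.8, -6.6]
grip_width: 0.05
position: [0.5889, -0.2163, 0.1552]
tool_rot: [0.913, 0.319, -0.242, 0.085]
ft_force: [0.3, -0.9, -5.2]
grip_width: 0.0494
cmd [   0.4    0.  -114.1] meas [   1.2    0.4 -115.3] [-0.05  0.28  0.03] [0.06 0.2  0.  ]
```

View pics/s5.png

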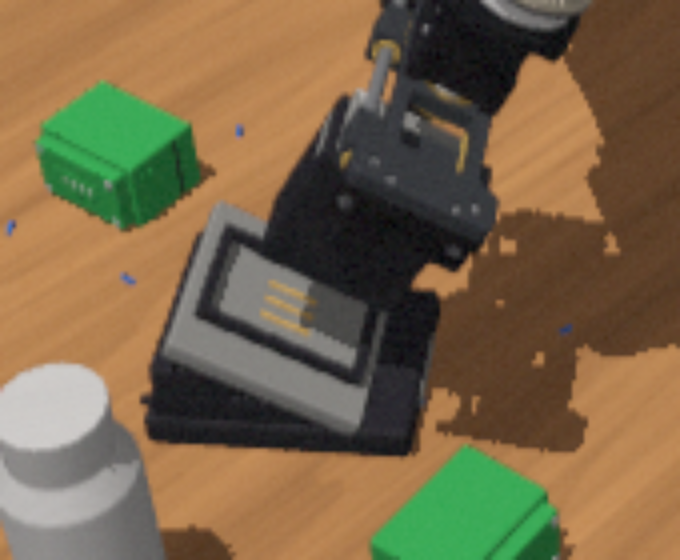

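The pack hangs along the pocket's normal, above the empty pocket. Lowering slowly.

```bash
python3 -m crank '[0,0,8,0,0,0,255, 0,0,18,0,0,0,255, 0,0,28,0,0,0,255, 0,0,36,0,0,0,255, 0,0,42,0,0,0,255]' | egrep 'pos|ft'
python3 -m crank '[0,0,1,0,0,0,255, 0,0,2,0,0,0,255, 0,0,3,0,0,0,255, 0,0,4,0,0,0,255, 0,0,5,0,0,0,255]' | egrep 'pos|ft'
python3 -m crank '[0,0,0.5,0,0,0,255, 0,0,1,0,0,0,255, 0,0,1.5,0,0,0,255, 0,0,2,0,0,0,255, 0,0,2,0,0,0,255]' | egrep 'pos|ft|wid'
```

```text
position: [0.5702, -0.2296, 0.116]
ft_force: [-0.5, -0.2, -5.7]
position: [0.5701, -0.231, 0.1138]
ft_force: [0.9, -0.0, -4.9]
position: [0.5689, -0.2316, 0.1117]
ft_force: [-0.5, 0.1, -5.8]
grip_width: 0.0498
```

```bash
python3 -m crank '[0,0,0.5,0,0,0,255, 0,0,1,0,0,0,255, 0,0,1,0,0,0,255, 0,0,1,0,0,0,255, 0,0,1,0,0,0,255]' | egrep 'pos|ft|wid'
python3 -m crank '[0,0,0.5,0,0,0,255, 0,0,1,0,0,0,255, 0,0,1,0,0,0,255, 0,0,1,0,0,0,255, 0,0,1,0,0,0,255]' | egrep 'pos|ft|wid'
```

```text
position: [0.5685, -0.2319, 0.1108]
ft_force: [0.5, -0.8, -4.7]
grip_width: 0.05
position: [0.5683, -0.2322, 0.1101]
ft_force: [0.9, 0.4, -4.1]
grip_width: 0.0496
```

```bash
python3 -m crank '[0,0,0.5,0,0,0,255, 0,0,1,0,0,0,255, 0,0,1,0,0,0,255, 0,0,1,0,0,0,255, 0,0,1,0,0,0,255]' | egrep 'pos|ft|wid'
python3 -c "
from h import *
bump([0,0,52,0,0,0]);o=robot.get_obs()
r,n=tilted(38.5);S=np.array([.5427,-.2525,.056]);M=r.as_matrix()
print('cmd',((state()[0]-S)@M*1000).round(1),'meas',((o['position']-S)@M*1000).round(1),np.degrees((r.inv()*R.from_quat(o['tool_rot'])).as_rotvec()).round(2),o['ft_force'])"
```

```text
position: [0.5683, -0.2322, 0.1101]
ft_force: [1.8, 3.5, 4.0]
grip_width: 0.0496
cmd [  0.5  -0.  -62.1] meas [  1.3   0.  -63.2] [0.01 0.23 0.02] [1.84520586 3.50442541 4.04069044]
```

```bash
python3 -m crank '[0,0,0,0,0,0,200, 0,0,0,0,0,0,0, 0,0,0,0,0,0,0, 0,0,0,0,0,0,0, 0,0,0,0,0,0,0]' | egrep 'pos|ft|wid'
python3 -m crank '[0,0,-8,0,0,0,0, 0,0,-35,0,0,0,0, 0,0,-70,0,0,0,0, 0,0,-105,0,0,0,0, 0,0,-140,0,0,0,0]' | egrep 'pos|ft|wid'
python3 -m crank '[0,-20,-10,0,0,0,0, 0,-45,-20,0,0,0,0, 0,-80,-30,0,0,0,0, 0,-115,-30,0,0,0,0, 0,-150,-30,0,0,0,0]' | egrep 'pos|ft|time'
python3 -c "
from h import *
c=robot.camera('scene');im=c['pixels'][:,:,::-1];t=robot.camera('top')['pixels'][:,:,::-1]
A=cv2.resize(im[200:310,140:250],(400,400));B=cv2.resize(im[125:205,275:355],(400,400))
C=cv2.resize(t[80:320,80:500],None,fx=.47,fy=.8)
cv2.imwrite('pics/f6.png',np.vstack([np.hstack([A,B]),cv2.resize(t[100:310,80:500],(800,200))]))"
```

```text
position: [0.5675, -0.2331, 0.1091]
ft_force: [1.2, 0.4, 1.3]
grip_width: 0.0689
position: [0.6226, -0.1889, 0.2323]
ft_force: [0.7, -0.1, -0.3]
grip_width: 0.0869
time: 23.83
position: [0.5403, -0.0615, 0.2579]
ft_force: [1.5, -0.1, 0.3]
```

View pics/f6.png

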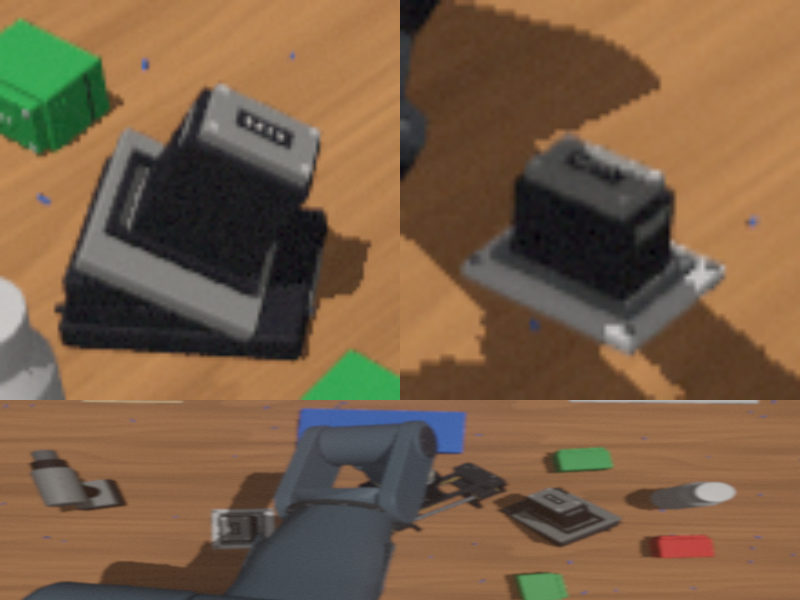

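The tall pack stands along the normal in the charger pocket, the low pack sits level in the tray, and the drill, flask and board look unmoved. Handing in.

```bash
python3 -m crank '[0,0,0,0,0,0,0, 0,0,0,0,0,0,0, 0,0,0,0,0,0,0, 0,0,0,0,0,0,0, 0,0,0,0,0,0,0]' | grep time; python3 -c "
from rig import robot
print(robot.hand_in())"
```

```text
time: 24.35
the job is handed in; nothing more can be done
None
```

I swapped the packs and handed the job in at about 24 s: the low pack is in the parking tray and the tall pack is on the charger, both seated in the last pictures, with the drill, flask and blue board apparently unmoved.

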